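# Lay a glued book block down on the trimmer bed and push it home to the back gauge

### The job

Two glued book blocks stand on end on the trimmer's steel bed. Without grasping or lifting anything, push the thick one over with the fingertips so that it topples flat on the bed towards the back gauge (the long aluminium bar), then push it along the bed until its head end sits flush and square against the gauge. Leave the thin block standing and everything else where it is, and finish clear of everything.

Things in the scene. Friction and masses are not known exactly. Their poses are not given: they have to be found in the camera images.
- gauge (a point): (mm) Back gauge: a fixed rigid aluminium bar (340 long, 40 tall, 24 thick) across the trimmer's flat steel bed; takes 25 N. Point: middle of its working face, at the bed's top, 20 above the table. x along the bar, y square out of the face towards the blocks, z up. Flat bed: 360 along x, y from 0 to 340; behind the gauge to -150. Bed and gauge move and turn as one between starts.
- thick_center (a point): (mm) Thick book block: rigid white paper, brown end sheets, grey lined spine at own +x. 105 wide (x), 45 thick (y), 148 tall (z), 0.35 to 0.7 kg. Point: its centre. It starts standing on its tail, 210 to 270 out from the gauge, about 90 left or right of the gauge's middle, its broad -y face to the gauge (within 10 degrees). See thick_foot for how it tips.
- thick_head (a point): Centre of the thick block's head, its upper end face while it stands (105 x 45 mm); same axes as the block. With the block toppled it lies 22 mm above the bed, 40 to 105 mm short of the gauge and up to 10 degrees askew. Friction is high: a block that meets the gauge askew stays askew, so square it first while it slides free, by pushing its tail off-centre (some 30 mm, on the side lagging behind).
- thick_foot (a point): Middle of the thick block's lower edge on its -y face, on the bed; same axes as the block. Pushed near the top of its +y face, the block tips about this edge, topples past about 17 degrees of lean and drops flat on its -y face, head towards the gauge, lying 45 mm high with its tail about where it stood.
- thin_center (a point): Centre of the thin book block: same look, width and height (105, 148 mm) but only 28 thick, about 0.3 kg. It stands on its tail on the bed beside the thick one, middles about 180 mm apart along the gauge; either may be the one nearer the robot. It must stay standing.
- weight: Small round brass paperweight, 36 wide, 36 tall, standing on the bed between the two blocks' places (mm); origin at its underside. To be left alone.
- glass: Amber drinking glass, 60 wide, 75 tall, on the bed behind the gauge (mm); origin at its underside. To be left alone.
- jar: Lidded jar, 54 wide, 60 tall, on the bed behind the gauge (mm); origin at its underside. To be left alone.
- brush: Paste brush lying on the table left of the bed (mm); origin at its underside. To be left alone.
- folder: Flat white bone folder, 150 x 22 x 5, lying on the table right of the bed (mm); origin at its underside. To be left alone.
- cotton: Upright plain wooden reel, 60 wide, 70 tall, on the table right of the bed (mm); origin at its underside. To be left alone.
Things that resemble listed ones, but are neither listed nor needed, are in the scene too. Leave any pink or yellow look-alike of the part that bears thin_center alone.

How it is judged:
By the outcome, as a careful person would: the job done as asked, in the order asked, and still so for the second after the job is handed in, with the robot touching nothing.
It also fails if it takes over 64 s, if anything falls off the work surface, if the arm or the gripper's body presses on something with over 40 N, if the wrist force passes 120 N, or if a joint passes its speed limit or range.

### The arm

A 7-joint arm with a two-finger parallel gripper is mounted at the origin on the work surface. World frame = base frame: x ahead of the robot, y to its left, z up, the work surface at z = 0. Lengths are in m, angles in degrees, forces in N, time in s.
With the tool pointing down it reaches from about 0.4 to 0.9 m from the base axis. Payload 5.6 kg.
Tool frame: the origin (TCP) lies between the finger pads; the fingertips stand robot.tip_extent ahead of it and the grasp point (between the pads) lies 3 mm ahead of it (robot.tip_extent is the distance from the TCP to the fingertips, in m); y points along the fingers, z is the direction in which the jaws open and shut, and the axes are right-handed (so a half turn about y gives the same grasp; the last joint's range is limited). The gripper opens to 92 mm and grips with 3 to 60 N. Pads are 20 mm wide; open, the fingers measure 128 mm over their backs; the gripper's body (75 mm by 189 mm) begins 69 mm behind the grasp point.
Start: joints at [-72.536, 26.786, -0.665, 91.828, 0.344, 61.387, -3.226], TCP at [0.222, 0.611, 0.237] pointing down, gripper open.
Joint ranges: [-144.91, 144.91], [-17.63, 115.5], [-89.93, 88.59], [15.96, 139.68], [-74.01, 254.01], [8.47, 105.57], [-167.45, 167.45]. Speed limits (degrees/s): [147.25, 147.25, 180, 180, 180, 180, 180].

### API

Orientations are given as [roll, pitch, yaw] about the fixed x, y, z axes, in that order (R = Rz(yaw) Ry(pitch) Rx(roll)).
In Python, from cell import robot gives the robot as it stands.
- The arm moves only by the shell command python3 -m pendant 'ROWS' [OPENING] [FORCE]. ROWS is JSON, a list that holds one entry, the list of rows, each a list of 4 numbers: the shift along the tool's x, y, z in cm, then the turn about the tool's y in rad. In form: [[[dx, dy, dz, roll], ...]]. A call has 1 to 20 rows; each row shifts and turns the commanded pose from where the row before left it, along the tool's axes as they then stand; what a row does not reach is not made up. A row lasts 1/8 s, in which the tool goes at most 62.5 mm and 10.7 degrees, less where a joint would pass 70% of its speed; a pose out of reach is approached as far as the arm can. A call with a gripper value outside its range is refused whole. OPENING is the finger opening in cm, from 0 to 9.19, set as the call begins (- or left out, the last holds). The fingers move at their own pace and stop on an object; FORCE is the grip in N (left out, the last holds). Time passes only in rows, so rows that do not move let the fingers close. It gives the time, the measured TCP pose, the force and the opening at its end, in the units of the state.
- robot.get_state(): the state, without advancing time (a new reading comes with each control period).
- robot.grab_frame(name): name is "side" or "top"; returns the picture (384x512x3 uint8, red, green, blue); there is no depth.
- robot.get_calibration(name): a dict with "fx", "fy", "cx", "cy" (pixels), "view" (4x4, takes a point from world to camera coordinates). Camera axes: x right, y up, looking along -z (the intrinsics and any distortion apply to the point x, -y, -z); pixel columns grow to the right and rows downward; lengths in m; the calibration is good to about 2 mm. A picture is of the moment at which its call begins. get_calibration takes no time and is no camera call.
- robot.hand_in(): hands the job in, once; it reports no verdict.
The state is a dict: "clock": time; "joints": joint angles; "qd": joint speeds; "joint_efforts": joint torques, N m; "tcp_pos": TCP position; "ee_rot": TCP orientation; "ft_force": force on the tool from outside, world axes, zero at the start; "ft_torque": the same for the moment, N m; "width": finger opening in m.
Only numpy, scipy, OpenCV 4.12 (cv2) and the standard library are available. Lean on these libraries where they do the work, as an engineer would, in place of code of your own. Each camera call takes 0.05 s, during which the arm holds its last target.

## Working session

There is one attempt and no reset: what is moved stays moved. The work goes in short steps, Python scripts to look and compute and a shell command to move; the robot and the scene stay as the last step left them, time stands still between calls to the robot, and variables do not carry over. Pictures are saved under pics/ and viewed, and the job is handed in when it is done.

```bash
ls; mkdir -p pics
python3 - <<'E'
from cell import robot
import cv2,json
for n in("side","top"):
    f=robot.grab_frame(n); cv2.imwrite(f"pics/{n}0.png",f[:,:,::-1]); c=robot.get_calibration(n);print(n,c)
s=robot.get_state();print(s, robot.tip_extent)
E
```

```text
pics
side {'fx': 492.3408213958667, 'fy': 492.3408213958667, 'cx': 251.1506533742299, 'cy': 189.11051032802226, 'view': array([[ 0.69756817, -0.71651577,  0.00195006, -0.29576466],
       [ 0.4179212 ,  0.40907733,  0.81117052, -0.29672427],
       [-0.58201419, -0.56503176,  0.58480645, -1.08646816],
       [ 0.        ,  0.        ,  0.        ,  1.        ]])}
top {'fx': 366.8378252674247, 'fy': 366.8378252674247, 'cx': 258.060195452811, 'cy': 190.87409872392143, 'view': array([[-0.01254243, -0.99986124,  0.01096288,  0.0205921 ],
       [ 0.9984928 , -0.01193792,  0.05356871, -0.46455478],
       [-0.0534304 ,  0.01161824,  0.99850399, -1.23453828],
       [ 0.        ,  0.        ,  0.        ,  1.        ]])}
{'clock': 0.1, 'joints': array([-72.53770775,  26.83199956,  -0.66500177,  91.8727893 ,
         0.34567667,  61.38727439,  -3.22514704]), 'qd': array([ 0.02327757, -0.16333665,  0.02110804, -0.09274529,  0.11955715,
       -0.03517976, -0.00714439]), 'joint_efforts': array([ 1.39450378e-03, -5.21648526e+01, -1.26066312e-02, -2.44371182e+01,
       -5.67933731e-02,  1.40192884e-02,  6.17062437e-05]), 'tcp_pos': array([0.22143043, 0.61062022, 0.23574438]), 'ee_rot': array([-9.00897647e+01, -8.10293379e-03, -1.99280079e+01]), 'ft_force': array([ 0.11332385, -0.22300354, -0.44130931]), 'ft_torque': array([ 0.01478963, -0.00564717,  0.02662268]), 'width': 0.09226558283067358} 0.022
```

View pics/side0.png

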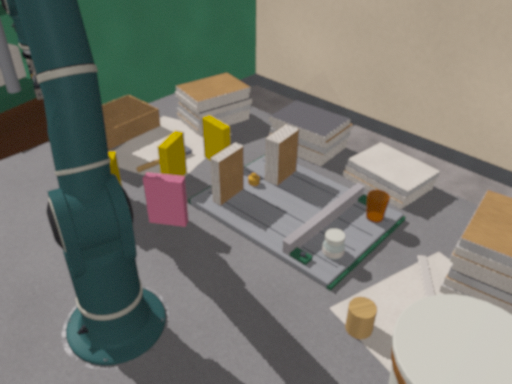

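View pics/top0.png

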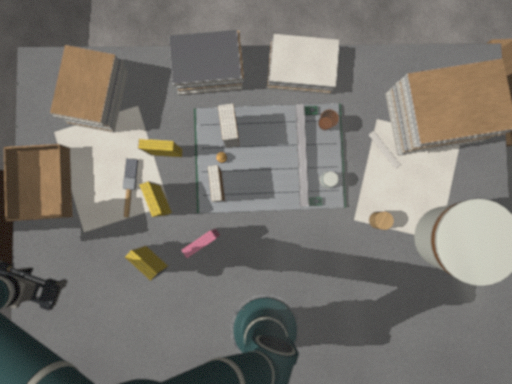

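```bash
cat > h.py <<'E'
import numpy as np,cv2
from cell import robot
def ray(n,u,v):
    c=robot.get_calibration(n);V=np.array(c['view']);R=V[:3,:3];t=V[:3,3]
    d=R.T@np.array([(u-c['cx'])/c['fx'],-(v-c['cy'])/c['fy'],-1.]);return -R.T@t,d
def onz(n,u,v,z):
    o,d=ray(n,u,v);return o+d*(z-o[2])/d[2]
def proj(n,p):
    c=robot.get_calibration(n);V=np.array(c['view']);q=V[:3,:3]@np.array(p)+V[:3,3]
    return np.array([c['cx']+c['fx']*q[0]/-q[2],c['cy']+c['fy']*-q[1]/-q[2]])
def crop(f,u0,v0,u1,v1,s,name):
    cv2.imwrite(name,cv2.resize(f[v0:v1,u0:u1,::-1],None,fx=s,fy=s,interpolation=cv2.INTER_CUBIC))
E
python3 - <<'E'
from h import *
f=cv2.imread('pics/top0.png')[:,:,::-1];crop(f,185,95,355,220,4.7,'pics/t0c.png')
f=cv2.imread('pics/side0.png')[:,:,::-1];crop(f,190,110,410,275,3.6,'pics/s0c.png')
E
```

```text
(no output)
```

View pics/t0c.png

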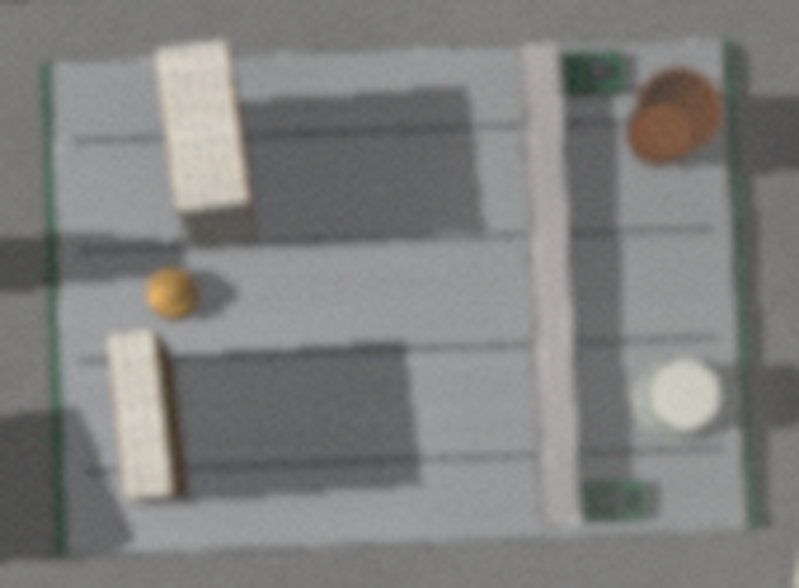

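View pics/s0c.png

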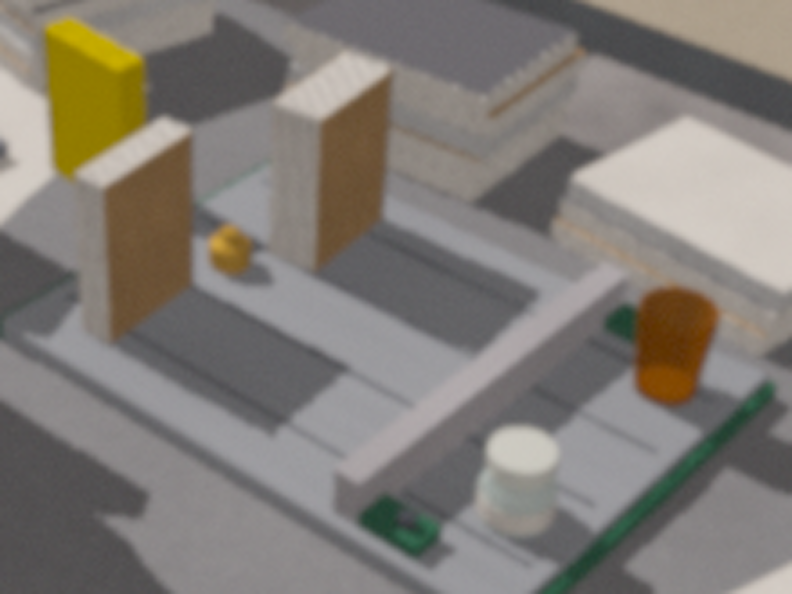

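Run:
```python
from h import *
f=cv2.imread('pics/top0.png')
for v in (110,130,150,170,190,203): print(v,[tuple(int(x) for x in f[v,u]) for u in range(294,312)])
hsv=cv2.cvtColor(f,cv2.COLOR_BGR2HSV)
b=f.astype(int)
m=((b.min(2)>150)&(b[:,:,2]-b[:,:,0]>8)).astype(np.uint8)
m[:, :200]=0;m[:,250:]=0;m[:100]=0;m[205:]=0
cs,_=cv2.findContours(m,cv2.RETR_EXTERNAL,cv2.CHAIN_APPROX_NONE)
for c in cs:
    if cv2.contourArea(c)<40: continue
    r=cv2.minAreaRect(c);bx=cv2.boxPoints(r);P=np.array([onz('top',u,v,.168) for u,v in bx])
    print(r,bx.round(1).tolist());print(P.round(4).tolist(),np.linalg.norm(np.diff(P,axis=0),axis=1),P.mean(0))
```

```text
110 [(148, 149, 147), (147, 147, 146), (150, 150, 154), (158, 159, 163), (162, 164, 168), (165, 167, 170), (163, 164, 169), (163, 164, 168), (157, 158, 163), (140, 143, 142), (101, 105, 101), (67, 75, 65), (58, 70, 52), (55, 66, 48), (55, 69, 51), (58, 67, 53), (61, 64, 58), (77, 75, 70)]
130 [(155, 152, 151), (150, 149, 147), (149, 148, 149), (153, 152, 156), (159, 160, 164), (162, 162, 167), (161, 162, 166), (162, 161, 165), (163, 163, 166), (154, 156, 159), (140, 140, 142), (121, 121, 121), (101, 102, 102), (99, 98, 95), (101, 101, 100), (99, 100, 99), (97, 95, 96), (95, 95, 94)]
150 [(153, 152, 150), (151, 149, 148), (141, 143, 143), (141, 142, 144), (154, 154, 158), (168, 170, 173), (168, 167, 173), (165, 166, 171), (164, 167, 170), (165, 165, 170), (160, 162, 167), (139, 140, 144), (115, 114, 114), (104, 104, 102), (103, 100, 102), (102, 102, 101), (102, 102, 100), (103, 102, 101)]
170 [(150, 150, 148), (151, 151, 149), (152, 150, 149), (147, 146, 145), (149, 149, 151), (163, 163, 167), (175, 175, 179), (176, 177, 182), (167, 166, 173), (169, 168, 172), (167, 167, 172), (164, 1
[... 854 characters left out ...]
578], [217.0, 164.6999969482422], [220.8000030517578, 200.10000610351562], [210.39999389648438, 201.1999969482422]]
[[0.5331, 0.169, 0.168], [0.5361, 0.1383, 0.168], [0.4305, 0.1277, 0.168], [0.4276, 0.1583, 0.168]] [0.03085497 0.1061653  0.03069948] [0.48182442 0.14831069 0.168     ]
((226.87396240234375, 121.08635711669922), (34.36431121826172, 15.986577987670898), 82.14668273925781) [[216.60000610351562, 105.19999694824219], [232.39999389648438, 103.0], [237.10000610351562, 137.0], [221.3000030517578, 139.1999969482422]]
[[0.7161, 0.1382, 0.168], [0.7223, 0.0905, 0.168], [0.6188, 0.0774, 0.168], [0.6126, 0.1248, 0.168]] [0.04806395 0.10441444 0.04782968] [0.66746713 0.10770197 0.168     ]
```

Run:
```python
from h import *
f=cv2.imread('pics/top0.png')
g=cv2.GaussianBlur(f,(0,0),0.8).astype(float); r_b=g[:,:,2]-g[:,:,0]; gr=g.mean(2)
L=[];R=[]
for v in range(112,200,2):
    e=297+(v-110)*.041
    us=np.arange(e-4,e+5,.25); prof=np.interp(us,np.arange(512),r_b[v-1:v+2].mean(0)); # reddish tint of bar
    L.append((us[np.argmax(np.gradient(prof))],v))
    us=np.arange(e+5,e+12,.25); prof=np.interp(us,np.arange(512),gr[v-1:v+2].mean(0))
    R.append((us[np.argmin(np.gradient(prof))],v))
for A,zs in((L,(.02,.06)),(R,(.06,))):
    A=np.array(A);k=np.polyfit(A[:,1],A[:,0],1);res=A[:,0]-np.polyval(k,A[:,1]);ok=abs(res)<1;k=np.polyfit(A[ok,1],A[ok,0],1)
    for z in zs:
        p=[onz('top',np.polyval(k,v),v,z) for v in(105,150,205)]
        d=p[0]-p[2];print(z,k,res.std(),np.array(p).round(4).tolist(),np.degrees(np.arctan2(d[1],d[0])))
```

```text
0.02 [3.95657400e-02 2.90881188e+02] 0.5723392647438964 [[0.7574, -0.1153, 0.02], [0.602, -0.1186, 0.02], [0.415, -0.1226, 0.02]] 1.2089466359576824
0.06 [3.95657400e-02 2.90881188e+02] 0.5723392647438964 [[0.7457, -0.1107, 0.06], [0.5955, -0.1138, 0.06], [0.4144, -0.1177, 0.06]] 1.2089466359576817
0.06 [4.18104299e-02 2.99375747e+02] 0.3144503969617446 [[0.7455, -0.1396, 0.06], [0.5951, -0.143, 0.06], [0.4141, -0.1469, 0.06]] 1.2632489559325644
```

```bash
python3 -m pendant '[[[0,-2,0,0.1],[0,-3,0,0.157],[0,-3,0,0.157],[0,-3,0,0.157],[0,0,0,0.157],[0,0,0,0.157],[0,0,0,0.157],[0,0,0,0.055],[0,0,0,0]]]' 5.5
python3 -m pendant '[[[1,0,0.8,0],[2,0,1.6,0],[3.2,0,2.5,0],[3.2,0,2.5,0],[3.2,0,2.5,0],[3.2,0,2.5,0],[3.2,0,2.5,0],[3.2,0,2.5,0],[3.2,0,2.5,0],[3.2,0,2.5,0],[3.2,0,2.5,0],[3.2,0,2.5,0],[3.2,0,2.5,0],[3.2,0,2.5,0],[3.2,0,2.5,0],[2.5,0,2.0,0],[1.2,0,1.1,0],[0,0,0,0],[0,0,0,0]]]'
```

```text
clock: 1.23
tcp_pos: [0.2214, 0.6109, 0.3461]
ee_rot: [-90.0, -0.1, -82.7]
ft_force: [-0.4, -0.7, 0.1]
width: 0.055
clock: 3.6
tcp_pos: [0.6585, 0.1808, 0.3466]
ee_rot: [-90.0, 0.1, -82.7]
ft_force: [0.8, 0.8, 0.8]
width: 0.0549
```

```bash
python3 -m pendant '[[[0,1,0,0],[0,2,0,0],[0,3,0,0],[0,3,0,0],[0,3,0,0],[0,3,0,0],[0,2,0,0],[0,1,0,0],[0,0,0,0],[0,0,0,0]]]'
python3 - <<'E'
from h import *
for n in("side","top"):
    f=robot.grab_frame(n)
    crop(f,*((150,60,350,220) if n=="side" else (150,70,350,230)),4,f"pics/{n}1.png")
E
```

```text
clock: 4.85
tcp_pos: [0.66, 0.1798, 0.1678]
ee_rot: [-89.9, 0.0, -82.8]
ft_force: [0.1, -0.1, -1.0]
width: 0.0547
```

View pics/side1.png

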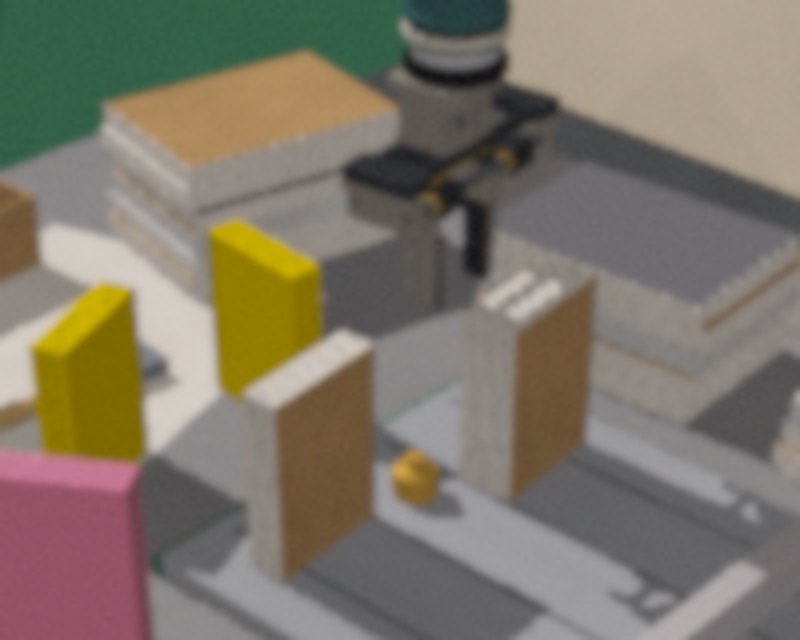

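View pics/top1.png

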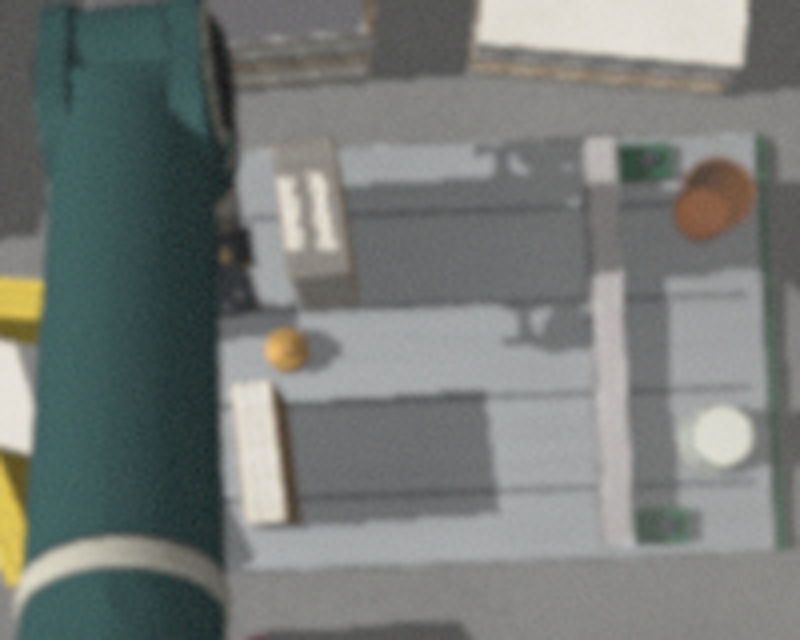

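```bash
python3 -m pendant '[[[1,0,0,0],[1,0,0,0],[0.8,0,0,0],[0.5,0,0,0],[0.5,0,0,0],[0.5,0,0,0],[0.5,0,0,0],[0.5,0,0,0],[0,0,0,0]]]'
python3 - <<'E'
from h import *
for n in("side",):
    f=robot.grab_frame(n)
    crop(f,150,60,350,220,4,f"pics/{n}2.png")
print(robot.get_state()['ft_force'])
E
```

```text
clock: 6.08
tcp_pos: [0.666, 0.1263, 0.1666]
ee_rot: [-90.0, -0.0, -82.8]
ft_force: [0.4, -0.5, 0.2]
width: 0.0549
[ 0.09444875 -0.1137034  -0.67034146]
```

View pics/side2.png

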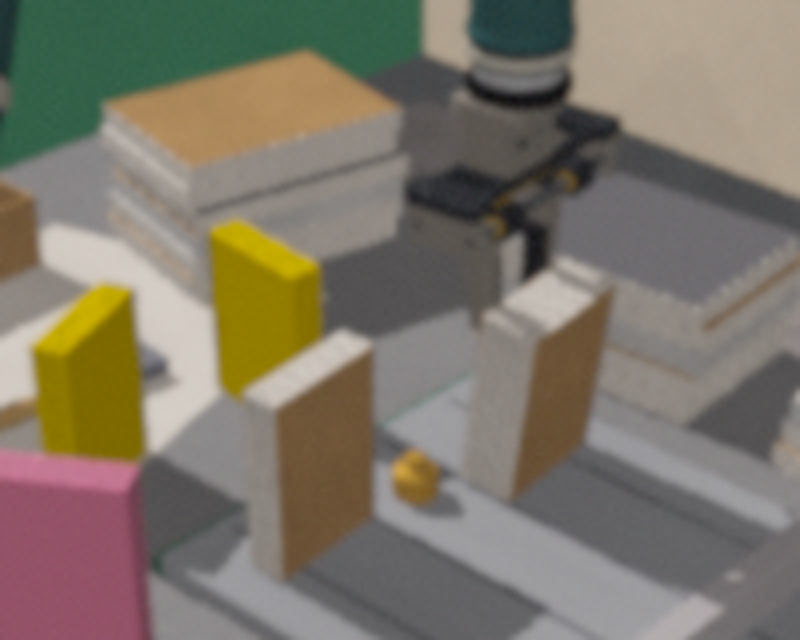

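Side view: the block leans (head at about (560,290), foot still at (512,500)), with no sliding. I'll keep pushing.

```bash
python3 -m pendant '[[[0.5,0,0,0],[0.6,0,0,0],[0.6,0,0,0],[0.6,0,0,0],[0.6,0,0,0],[0.4,0,0,0],[0.2,0,0,0],[0,0,0,0],[0,0,0,0],[0,0,0,0]]]'
python3 - <<'E'
from h import *
for n in("side",):
    f=robot.grab_frame(n)
    crop(f,150,60,350,220,4,f"pics/{n}3.png")
print(robot.get_state()['ft_force'])
E
```

```text
clock: 7.38
tcp_pos: [0.6702, 0.0927, 0.1666]
ee_rot: [-90.0, 0.0, -82.8]
ft_force: [0.3, 0.5, -1.2]
width: 0.0549
[ 0.5994139  -0.1143411   0.70803823]
```

View pics/side3.png

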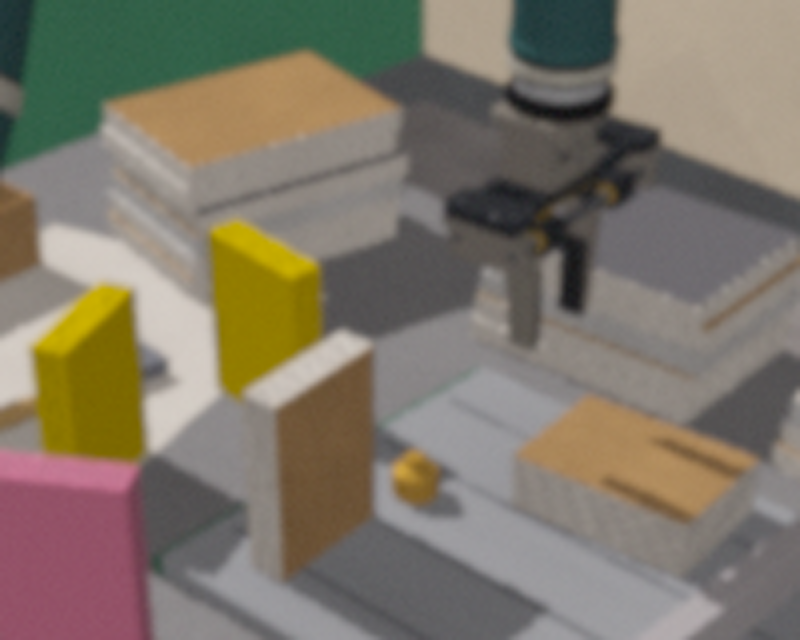

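The block toppled and lies flat: top face corners at about (515,455), (590,400), (755,465) and (690,520). I'll back off, then measure.

```bash
python3 -m pendant '[[[-1,0,0,0],[-2,0,0,0],[-2,0,0,0],[-1.5,0,0,0],[0,0,0,0]]]'
python3 - <<'E'
from h import *
f=robot.grab_frame("top");cv2.imwrite('pics/top4raw.png',f[:,:,::-1])
crop(f,195,90,355,215,4.8,"pics/top4.png")
b=cv2.GaussianBlur(f,(0,0),.6).astype(int)
m=((b[:,:,0]-b[:,:,2]>30)&(b[:,:,0]>60)).astype(np.uint8)
m[:,:228]=0;m[:,310:]=0;m[:95]=0;m[150:]=0
cs,_=cv2.findContours(m,cv2.RETR_EXTERNAL,cv2.CHAIN_APPROX_NONE)
for c in cs:
    if cv2.contourArea(c)<60: continue
    r=cv2.minAreaRect(c);bx=cv2.boxPoints(r);P=np.array([onz('top',u,v,.065) for u,v in bx])
    print(cv2.contourArea(c),bx.round(1).tolist());print(P.round(4).tolist(),np.linalg.norm(np.diff(P,axis=0),axis=1),P.mean(0))
    for i in range(3):
        d=P[i+1]-P[i];print(np.degrees(np.arctan2(d[1],d[0])))
E
```

```text
clock: 8.05
tcp_pos: [0.6616, 0.1595, 0.1664]
ee_rot: [-90.0, 0.0, -82.6]
ft_force: [-0.3, -0.5, -0.1]
width: 0.0546
1296.0 [[234.8000030517578, 112.5], [278.29998779296875, 106.19999694824219], [282.79998779296875, 137.60000610351562], [239.3000030517578, 143.8000030517578]]
[[0.7213, 0.0889, 0.065], [0.7407, -0.0548, 0.065], [0.6361, -0.0679, 0.065], [0.617, 0.0752, 0.065]] [0.14499288 0.10534707 0.14434118] [0.67877367 0.01033044 0.065     ]
-82.30829339777468
-172.85693242114166
97.59859671293488
```

View pics/top4.png

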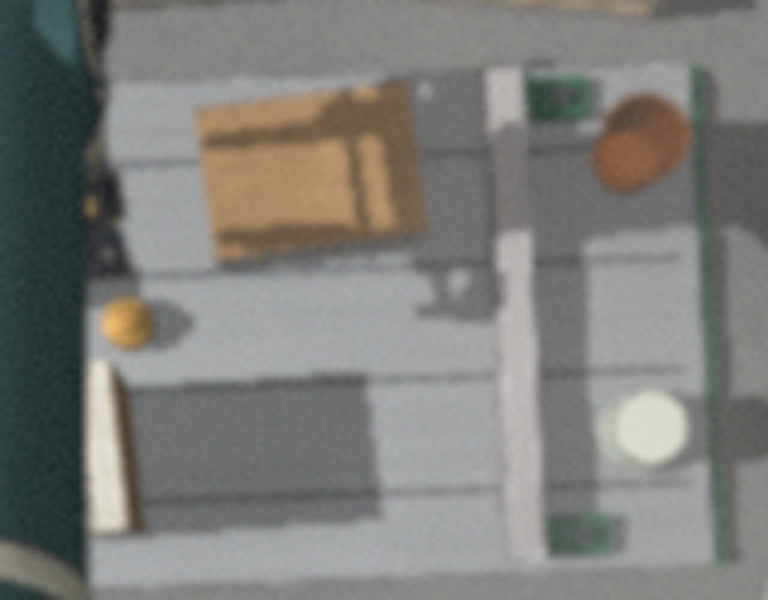

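```bash
python3 -m pendant '[[[0,0,0.5,0.06],[0,0,0.55,0.05],[0,1,0,0],[0,2,0,0],[0,2.5,0,0],[0,2.5,0,0],[0,2,0,0],[0,1,0,0],[0,0.4,0,0],[0,0,0,0],[0,0,0,0]]]'
python3 - <<'E'
from h import *
f=robot.grab_frame("side");crop(f,190,80,390,240,4,"pics/side5.png")
s=robot.get_state();print(s['tcp_pos'],s['ee_rot'],s['ft_force'])
E
```

```text
clock: 9.48
tcp_pos: [0.6732, 0.1579, 0.0535]
ee_rot: [-89.9, 0.0, -89.1]
ft_force: [-0.1, 0.5, 0.2]
width: 0.055
[0.67314033 0.15796403 0.05352018] [-8.99134004e+01  2.83739904e-02 -8.90831471e+01] [ 0.6033737  -0.10836725 -0.2296973 ]
```

View pics/side5.png

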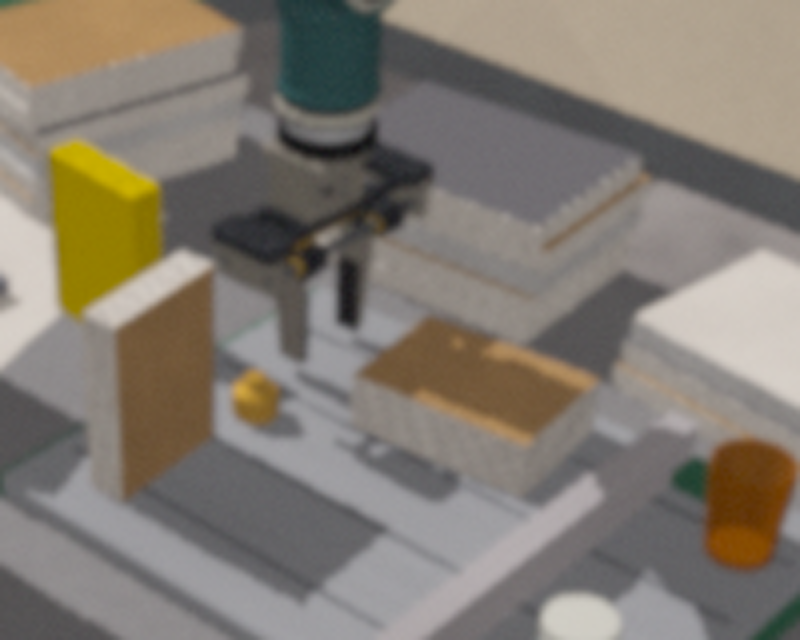

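Run:
```python
from h import *
for u,v in((175,94),(243,88),(240,78),(268,88),(338,92),(268,82),(338,86)):
    print(u,v,[onz('top',u,v,z).round(3)[:2].tolist() for z in(0,.07,.12)])
# nearest top-edge corners in side: dark stack near-left-bottom-top corner, white stack corner
for p in((190+548/4,80+225/4),(190+640/4,80+160/4),(190+640/4,80+325/4)):
    print(p,[onz('side',*p,z).round(3).tolist() for z in(.05,.08,.1,.12)])
```

```text
175 94 [[0.806, 0.299], [0.783, 0.284], [0.767, 0.273]]
243 88 [[0.825, 0.063], [0.801, 0.061], [0.784, 0.06]]
240 78 [[0.86, 0.073], [0.835, 0.07], [0.816, 0.069]]
268 88 [[0.824, -0.024], [0.8, -0.021], [0.783, -0.019]]
338 92 [[0.808, -0.269], [0.785, -0.252], [0.769, -0.24]]
268 82 [[0.845, -0.025], [0.821, -0.022], [0.803, -0.02]]
338 86 [[0.829, -0.269], [0.805, -0.253], [0.788, -0.241]]
(327.0, 136.25) [[0.918, 0.124, 0.05], [0.874, 0.094, 0.08], [0.845, 0.074, 0.1], [0.815, 0.054, 0.12]]
(350.0, 120.0) [[1.07, 0.136, 0.05], [1.02, 0.106, 0.08], [0.987, 0.085, 0.1], [0.953, 0.065, 0.12]]
(350.0, 161.25) [[0.843, -0.022, 0.05], [0.801, -0.047, 0.08], [0.773, -0.064, 0.1], [0.746, -0.08, 0.12]]
```

```bash
python3 -m pendant '[[[1,0,0,0],[2,0,0,0],[1.5,0,0,0],[0.7,0,0,0],[0.4,0,0,0],[0.4,0,0,0],[0.4,0,0,0],[0.4,0,0,0],[0.4,0,0,0],[0.4,0,0,0],[0.4,0,0,0],[0.2,0,0,0],[0,0,0,0],[0,0,0,0]]]'
cat > m.py <<'E'
from h import *
import sys
f=robot.grab_frame("top");cv2.imwrite(f'pics/top{sys.argv[1]}raw.png',f[:,:,::-1])
crop(f,195,90,355,215,4.8,f"pics/top{sys.argv[1]}.png")
b=cv2.GaussianBlur(f,(0,0),.6).astype(int)
m=((b[:,:,0]-b[:,:,2]>28)&(b[:,:,0]>60)).astype(np.uint8)
m[:,:228]=0;m[:,312:]=0;m[:95]=0;m[150:]=0
cs,_=cv2.findContours(m,cv2.RETR_EXTERNAL,cv2.CHAIN_APPROX_NONE)
c=max(cs,key=cv2.contourArea)
r=cv2.minAreaRect(c);bx=cv2.boxPoints(r);P=np.array([onz('top',u,v,.065) for u,v in bx])
print(cv2.contourArea(c),bx.round(1).tolist());print(P.round(4).tolist(),np.linalg.norm(np.diff(P,axis=0),axis=1),P.mean(0))
for i in range(3):
    d=P[i+1]-P[i];print(np.degrees(np.arctan2(d[1],d[0])))
c=P[np.argsort(P[:,1])[:2]]  # head corners
print('head gap mm',[(1000*(p[1]-(-.1187+(p[0]-.602)*.0218))).round(1) for p in c])
s=robot.get_state();print(s['tcp_pos'],s['ee_rot'],s['ft_force'])
E
python3 m.py 6
```

```text
clock: 11.28
tcp_pos: [0.6738, 0.0752, 0.0526]
ee_rot: [-90.0, -0.0, -89.1]
ft_force: [0.3, -0.0, -0.2]
width: 0.0549
1119.0 [[247.10000610351562, 111.0], [287.20001220703125, 109.80000305175781], [288.20001220703125, 141.89999389648438], [248.10000610351562, 143.10000610351562]]
[[0.7256, 0.0482, 0.065], [0.7283, -0.084, 0.065], [0.6216, -0.0853, 0.065], [0.6191, 0.0463, 0.065]] [0.13228627 0.10674907 0.13166398] [ 0.67365955 -0.01870091  0.065     ]
-88.83885036277144
-179.29875357313264
91.0969447229295
head gap mm [np.float64(32.9), np.float64(31.9)]
[0.67377368 0.07535109 0.05259532] [-9.00133315e+01 -2.56218580e-02 -8.91110784e+01] [ 0.80815842  0.67184654 -0.14659284]
```

View pics/top6.png

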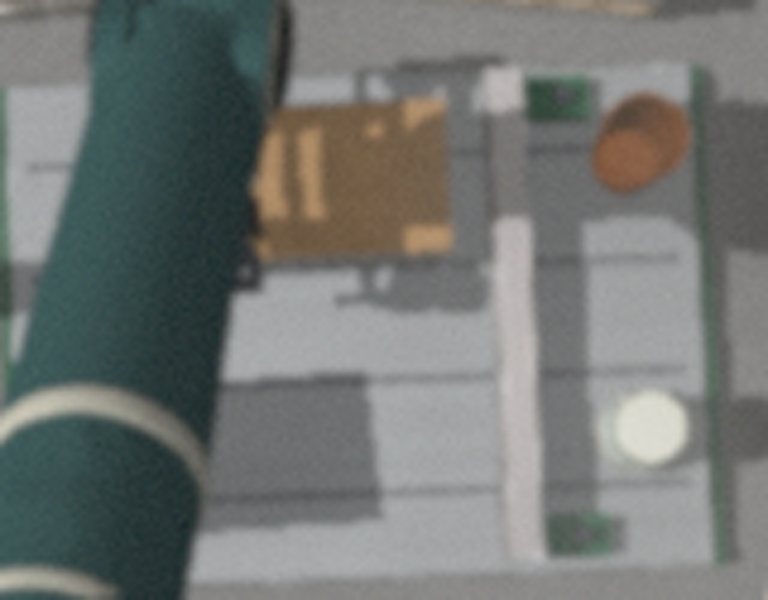

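```bash
python3 -m pendant '[[[0.4,0,0,-0.006],[0.4,0,0,0],[0.4,0,0,0],[0.4,0,0,0],[0.4,0,0,0],[0.4,0,0,0],[0.2,0,0,0],[0,0,0,0]]]'
python3 m.py 7
```

```text
clock: 12.32
tcp_pos: [0.6744, 0.0491, 0.0526]
ee_rot: [-90.0, -0.0, -88.8]
ft_force: [-0.0, 0.2, 0.2]
width: 0.0549
1067.0 [[257.0, 111.0], [296.0, 111.0], [296.0, 142.0], [257.0, 142.0]]
[[0.7254, 0.0157, 0.065], [0.7242, -0.1129, 0.065], [0.6211, -0.111, 0.065], [0.6224, 0.017, 0.065]] [0.12860602 0.10310871 0.1280178 ] [ 0.67329601 -0.04781478  0.065     ]
-90.5462114046954
178.9634797525839
89.3995387203902
head gap mm [np.float64(3.1), np.float64(7.2)]
[0.67438916 0.04912922 0.05256895] [-9.00056302e+01 -4.17127456e-02 -8.87629418e+01] [ 0.59922224 -0.21730086  0.17107597]
```

View pics/top7.png

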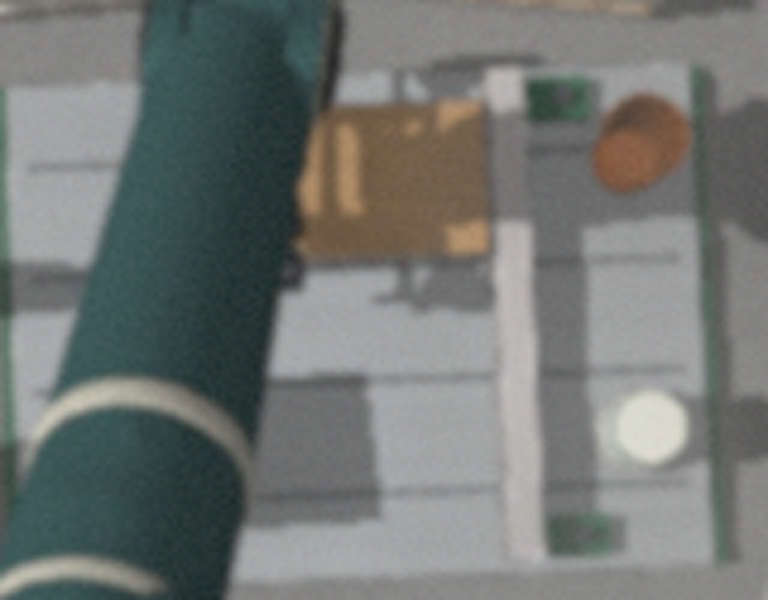

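```bash
python3 -m pendant '[[[0.15,0,0,0],[0.15,0,0,0],[0.1,0,0,0],[0,0,0,0]]]'
python3 -m pendant '[[[0.1,0,0,0],[0,0,0,0]]]'
```

```text
clock: 12.88
tcp_pos: [0.6745, 0.0457, 0.0526]
ee_rot: [-90.0, -0.0, -88.7]
ft_force: [-0.2, 1.1, -0.3]
width: 0.0553
clock: 13.12
tcp_pos: [0.6745, 0.0447, 0.0526]
ee_rot: [-90.0, -0.0, -88.8]
ft_force: [-0.6, 1.0, 0.2]
width: 0.055
```

```bash
for i in 1; do python3 -m pendant '[[[0.1,0,0,0],[0,0,0,0]]]'; python3 -m pendant '[[[0.1,0,0,0],[0,0,0,0]]]';  python3 -m pendant '[[[0.05,0,0,0],[0,0,0,0]]]'; done
```

```text
clock: 13.38
tcp_pos: [0.6746, 0.0437, 0.0526]
ee_rot: [-90.0, -0.0, -88.7]
ft_force: [0.2, 1.9, 0.6]
width: 0.0552
clock: 13.62
tcp_pos: [0.6746, 0.0429, 0.0526]
ee_rot: [-90.0, 0.0, -88.7]
ft_force: [-0.1, 2.7, -0.7]
width: 0.0552
clock: 13.88
tcp_pos: [0.6745, 0.0428, 0.0526]
ee_rot: [-90.0, 0.0, -88.7]
ft_force: [-0.1, 3.3, 0.2]
width: 0.055
```

```bash
python3 -m pendant '[[[0.05,0,0,0],[0,0,0,0]]]'; python3 -m pendant '[[[0.05,0,0,0],[0,0,0,0],[0,0,0,0]]]'; python3 -c "
from cell import robot
s=robot.get_state();print(s['ft_force'],s['ft_torque'])"
```

```text
clock: 14.12
tcp_pos: [0.6745, 0.0429, 0.0526]
ee_rot: [-90.0, 0.1, -88.7]
ft_force: [0.1, 5.3, 0.1]
width: 0.0553
clock: 14.5
tcp_pos: [0.6745, 0.0428, 0.0526]
ee_rot: [-90.0, 0.1, -88.7]
ft_force: [-0.4, 5.9, 1.4]
width: 0.055
[-0.37785719  5.89336112  1.36919906] [ 1.15973963  0.24017561 -0.03173215]
```

```bash
python3 -m pendant '[[[0.1,0,0,0],[0.05,0,0,0],[0,0,0,0],[0,0,0,0]]]'; python3 m.py 8
python3 - <<'E'
from h import *
print(robot.get_state()['ft_torque'])
f=robot.grab_frame("side");crop(f,250,120,390,230,5.6,"pics/side8.png")
E
```

```text
clock: 15.0
tcp_pos: [0.6744, 0.0428, 0.0526]
ee_rot: [-90.0, 0.2, -88.6]
ft_force: [-0.6, 8.9, -0.4]
width: 0.0548
1041.5 [[258.20001220703125, 111.80000305175781], [297.29998779296875, 110.69999694824219], [298.1000061035156, 142.0], [259.1000061035156, 143.10000610351562]]
[[0.7226, 0.0118, 0.065], [0.725, -0.1171, 0.065], [0.6211, -0.1181, 0.065], [0.6189, 0.0103, 0.065]] [0.12894933 0.10388558 0.12835844] [ 0.67191985 -0.0532706   0.065     ]
-88.9358587340774
-179.4747247642212
91.00210610078848
head gap mm [np.float64(0.2), np.float64(-1.1)]
[0.67435731 0.04277879 0.05263785] [-90.03360955   0.18573289 -88.64448215] [-1.02018037  8.15909614  1.19627013]
[ 1.63334204  0.3324608  -0.04618112]
```

View pics/side8.png

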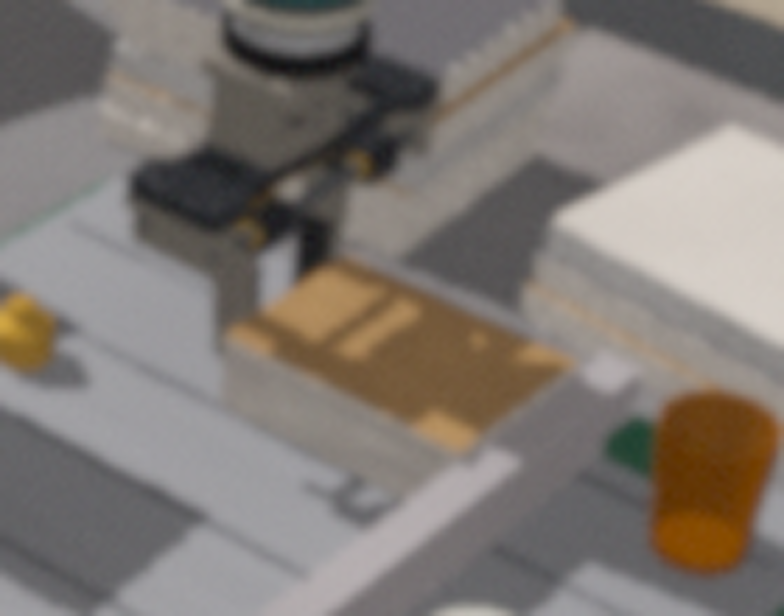

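View pics/top8.png

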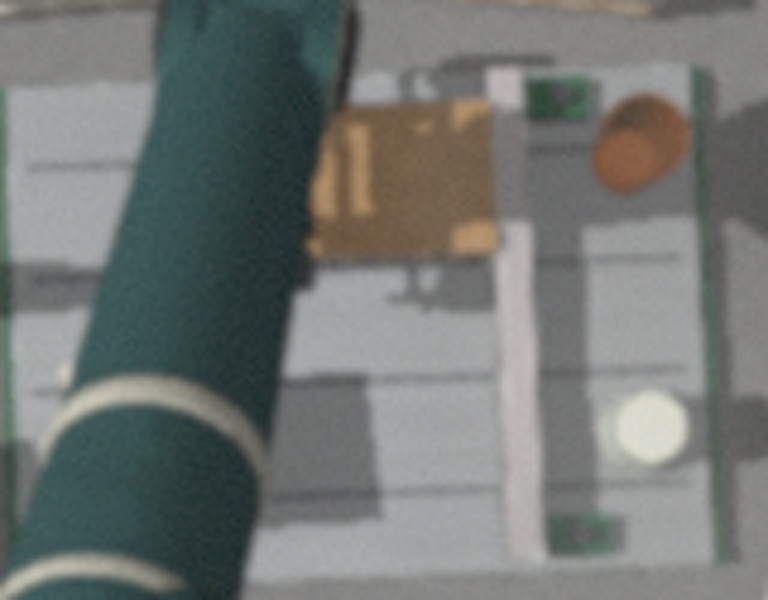

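Force and torque show an even contact (8.9 N, about 5 mm off-centre), so the head is seated. I'll press slightly more, then withdraw.

```bash
python3 -m pendant '[[[0.1,0,0,0],[0.05,0,0,0],[0,0,0,0],[0,0,0,0]]]'; python3 -c "
from cell import robot
print(robot.get_state()['ft_torque'])"
python3 -m pendant '[[[-0.2,0,0,0],[-0.2,0,0,0],[-0.5,0,0,0],[-1,0,0,0],[-2,0,0,0],[-2,0,0,0],[-1.5,0,0,0],[0,-1,0,0],[0,-3,0,0],[0,-4,0,0],[0,-4,0,0],[0,-4,0,0],[0,-4,0,0],[0,-3,0,0],[0,0,0,0]]]'
```

```text
clock: 15.6
tcp_pos: [0.6742, 0.0427, 0.0526]
ee_rot: [-90.1, 0.3, -88.6]
ft_force: [-1.5, 9.5, 2.1]
width: 0.0552
[ 2.06805722  0.28075064 -0.05498167]
clock: 17.48
tcp_pos: [0.6745, 0.1111, 0.2863]
ee_rot: [-89.7, 0.1, -88.8]
ft_force: [0.4, 1.0, -0.0]
width: 0.0547
```

```bash
python3 -m pendant '[[[-1,-2,0,0],[-3,-2,0,0],[-4,-1,0,0],[-4,0,0,0],[-4,0,0,0],[-4,0,0,0],[-4,0,0,0],[-4,0,0,0],[-3,0,0,0],[-1,0,0,0],[0,0,0,0],[0,0,0,0]]]'; python3 m.py 9;python3 - <<'E'
from h import *
f=robot.grab_frame("top");cv2.imwrite('pics/topF.png',f[:,:,::-1])
f=robot.grab_frame("side");cv2.imwrite('pics/sideF.png',f[:,:,::-1]);crop(f,200,110,400,270,4,"pics/side9.png")
E
```

```text
clock: 18.98
tcp_pos: [0.6668, 0.4299, 0.3327]
ee_rot: [-90.0, -0.1, -88.9]
ft_force: [1.2, 0.4, -0.3]
width: 0.0549
1289.0 [[253.0, 112.0], [298.0, 112.0], [298.0, 143.0], [253.0, 143.0]]
[[0.7222, 0.0289, 0.065], [0.7208, -0.1194, 0.065], [0.6177, -0.1175, 0.065], [0.6193, 0.0301, 0.065]] [0.14836059 0.10308472 0.14768217] [ 0.67000567 -0.04448735  0.065     ]
-90.5479691660606
178.9467057116306
89.39779696580631
head gap mm [np.float64(-3.3), np.float64(0.8)]
[0.66685652 0.43001226 0.33295788] [-8.99706028e+01 -4.01582808e-02 -8.88944410e+01] [ 0.76054558  0.12294722 -0.64449058]
```

View pics/side9.png

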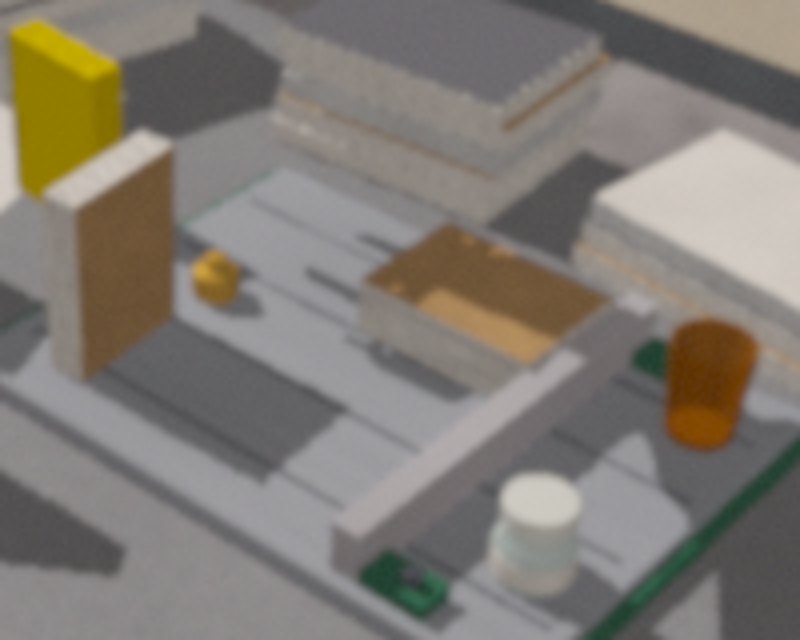

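View pics/top9.png

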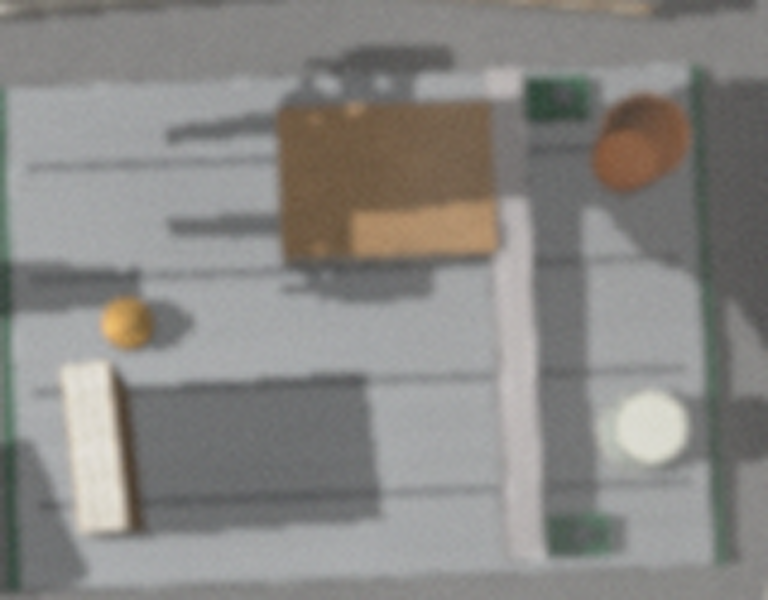

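Run:
```python
from h import *
f=cv2.imread('pics/topF.png').astype(float);g=cv2.GaussianBlur(f,(0,0),.8);s=g[:,:,2]-g[:,:,0]
def fit(pts,name,zs=.065):
    A=np.array(pts);v=A[:,1];k=np.polyfit(v,A[:,0],1);r=A[:,0]-np.polyval(k,v);ok=abs(r)<2*r.std()+1e-6;k=np.polyfit(v[ok],A[ok,0],1)
    p=[onz('top',np.polyval(k,x),x,zs) for x in(112,142)];d=p[0]-p[1];print(name,k,r.std(),np.array(p).round(4).tolist(),np.degrees(np.arctan2(d[1],d[0])))
for nm,u0,sg in(("tail",254,1),("head",298,-1)):
    P=[]
    for v in range(114,142):
        us=np.arange(u0-4,u0+5,.1);pr=np.interp(us,np.arange(512),s[v]);gd=sg*np.gradient(pr);gd[gd<.5*gd.max()]=0;P.append(((us*gd).sum()/gd.sum(),v))
    fit(P,nm)
# side edges
for nm,v0,sg in(("+x",111.5,1),("-x",143,-1)):
    P=[]
    for u in range(258,294):
        vs=np.arange(v0-4,v0+4,.1);pr=np.interp(vs,np.arange(384),s[:,u]);gd=sg*np.gradient(pr);gd[gd<.5*gd.max()]=0;P.append(((vs*gd).sum()/gd.sum(),u))
    A=np.array(P);k=np.polyfit(A[:,1],A[:,0],1)
    p=[onz('top',u,np.polyval(k,u),.065) for u in(256,296)];d=p[0]-p[1];print(nm,np.array(p).round(4).tolist(),90-(180-np.degrees(np.arctan2(d[1],d[0]))) -90+90-90)
# gauge edge outside the block, in final frame
P=[]
for v in list(range(146,203)):
    e=291+.0396*v;us=np.arange(e+5,e+12,.1);pr=np.interp(us,np.arange(512),g[v].mean(1));gd=-np.gradient(pr);gd[gd<.5*gd.max()]=0;P.append(((us*gd).sum()/gd.sum(),v))
fit(P,"gauge back top",.06)
# change check
a=cv2.imread('pics/top0.png').astype(int);d=abs(a-f).max(2)
for n,(u,v) in dict(thin=(214,183),weight=(221,157),glass=(328,120),jar=(331,179)).items(): print(n,np.median(d[v-4:v+5,u-4:u+5]))
```

```text
tail [3.54867236e-02 2.48268412e+02] 0.11355100190685366 [[0.7222, 0.0314, 0.065], [0.6226, 0.0291, 0.065]] 1.3359842804003026
head [5.92479385e-02 2.89869079e+02] 0.1749383432623965 [[0.7208, -0.1145, 0.065], [0.621, -0.1185, 0.065]] 2.3116737713253337
+x [[0.7229, 0.019, 0.065], [0.7255, -0.1129, 0.065]] -88.87283331450287
-x [[0.6175, 0.0203, 0.065], [0.6204, -0.111, 0.065]] -88.73387944072529
gauge back top [4.52345739e-02 2.98775378e+02] 0.22158152233166106 [[0.722, -0.1394, 0.06], [0.6217, -0.142, 0.06]] 1.4587653927339885
thin 18.0
weight 15.0
glass 9.0
jar 17.0
```

View pics/topF.png

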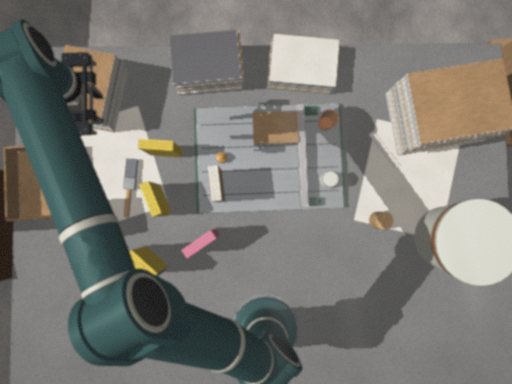

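```bash
python3 -c "
from cell import robot
s=robot.get_state();print(s['clock'],s['ft_force'],abs(s['qd']).max());print(robot.hand_in())"
```

```text
19.125 [ 0.64911184 -0.25467099  0.45161929] 0.43826989735399574
the job is handed in; nothing more can be done
None
```

I toppled the thick block (the one farther from the robot) towards the gauge with the open fingertips. I then squared it by pushing its tail with both fingers and slid it against the gauge. I pressed to about 9.5 N, well under the gauge's 25 N, backed off and handed in at about 19 s.

**Last checks, from the top camera:**
- **Squareness:** the block's tail and sides lie at 1.1–1.3°, and the gauge measured 1.2–1.5°, so they agree within the measuring error.
- **Contact:** working back from the tail, the head face sits within about 1 mm of the gauge face. The reading while pressing was even, about 5 mm off-centre.
- **Other things:** the thin block stands, and it, the weight, the glass and the jar look unmoved. The brush, folder and cotton reel I only glanced at in the final picture.
- **Robot:** the wrist force was near zero, with the gripper raised well clear of the bed.

**Checks that disagreed:**
- A direct fit of the head edge gave 2.3°. The edge lies against the gauge, where there is little contrast, so I trusted the other three edges.
- The rectangle fit of the block's outline sometimes snapped to the pixel axes, giving head gaps of −3 and +1 mm. I replaced it with edge fits.

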